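Press a re-glued order pad in the counter clamp

TASK

The order pad standing in the wooden stand has just been re-glued: put it on its long edge into the slot of the counter clamp, roughly centred on the jaw and right down on the clamp's base, and let it go. Then pump the clamp's trigger (squeeze it towards the fixed grip, let it spring right back, squeeze again) until the jaw's sprung wooden face presses on the pad and is pushed back about 3 to 10 mm on its spring, without ever driving that face all the way back, which would crush the pad. Do not let go at the end: the job finishes while you are still holding the trigger squeezed, so that the jaw keeps pressing; move the jaw only by the trigger, and leave the other things on the counter where they are.

Things in the scene. Friction and masses are not known exactly. Their poses are not given: they have to be found in the camera images.
- pad_center (a point): Centre of the loose order pad: white paper block with a binding strip at one short side, 150 x 100 x 12.5 mm, 0.15 kg. It starts upright on a long edge in the stand, foot 8 mm and top edge 108 mm above the counter. x axis along the 150 mm side, y along the 100 mm side (upright), z through the thickness.
- stand: Fixed brown wooden stand, 150 (x) x 70 (y) mm, origin at the centre of its underside; floor 8 mm above the counter; four stubby uprights (at x +-45 mm, 45 mm above the counter) hold the pad in a 16 mm wide slot that runs along the stand's x axis.
- clamp: Fixed counter clamp on a dark steel base plate 170 (x) x 215 (y) mm, 12 mm thick; origin at counter level, plate from y -115 to +100 mm. From -y to +y: swinging trigger, fixed grip (black uprights, 152 and 138 mm high; a rubber stop between), bar guide, push bar (its tail sticks out at -y) with jaw (top 71 mm above the counter), slot, pale wooden anvil (72 mm high).
- slot (a point): Middle of the slot's floor, on the base plate 12 mm above the counter; axes as clamp. Slot along x, 17 mm wide (y -8.5 mm: two lips; +8.5 mm: anvil face). Lips at x +-45 to +-75 mm lean outward at the top, 55 mm above the counter; the jaw passes between them. Seated, the pad's centre is 50 mm above this point; the jaw pushes the pad against the anvil, centre then 2 mm to +y.
- handle (a point): Point 125 mm above the counter, midway between the outer faces of trigger and fixed grip when fully squeezed (33 mm apart; 50 mm at rest); axes as clamp. The grip, 30 mm wide (x), has its outer face 16 mm to +y and never moves; the trigger, 24 mm wide, has its outer face 34 mm to -y at rest, 17 mm squeezed. Fingers from above can straddle both.
- trigger_pad (a point): Centre of the black trigger upright (24 x 12 mm, top 152 mm above the counter) at gripping height, 125 mm above the counter. It pivots near the base plate and swings to the clamp's +y towards the fixed grip.
- trigger (a joint): Trigger angle, rad: 0 released, about 0.155 fully squeezed (stop). A spring returns it; squeezing takes 2 N at gripping height, up to about 9 N when the jaw presses. Ratchet with 3.5 mm teeth: a full squeeze moves the jaw 7 to 8 mm, a part squeeze less; let the trigger back nearly to 0 before each new squeeze.
- clamp_bar (a joint): Travel of the push bar and jaw towards the slot, m, 0 to 0.06; it starts between 0 and 0.017. Light friction (2.5 N) holds it while the trigger goes back; it slips back a little if let go while the jaw presses harder than that.
- jaw_pad (a joint): How far the jaw's sprung face is pushed back towards its back plate, m: 0 free, 0.014 fully back. Spring about 0.7 N per mm.
- jaw_face (a point): Middle of the pale wooden face of the jaw (40 x 34 mm), 54 mm above the counter; y axis towards the slot. Before pressing, with clamp_bar at 0, it is 40.5 mm from the middle of the slot; it meets the pad pressed against the anvil at clamp_bar = 0.0365.
Mind the look-alikes: they are no part of the job. What is shaped like the part that bears pad_center but blue is not meant.

How it is judged (in metres and radians):
On the way, in this order (a step that is already met when the one before it is completed fails the run):
1. the pad stands down in the clamp's slot, centred, let go (z of pad_center in the frame of slot between 0.04 and 0.055 m and x of pad_center in the frame of slot between -0.015 and 0.015 m and y of pad_center in the frame of slot between -0.01 and 0.01 m and angle between the x axis of pad_center and the x axis of slot, either way round below 0.15 rad and angle between the y axis of pad_center and the z axis of slot, either way round below 0.2 rad and contact force between the fingers and order_pad below 0.3 N), for 0.2 s.
2. the jaw's face bears on the pad and is pushed back (value of joint jaw_pad above 0.002 m and contact force between jaw_pad and order_pad above 1 N), for 0.2 s.
At the end, for the whole second after the job is handed in: Pad upright on its long edge in the slot, down on the base, within 15 mm of centre, not touched by the fingers; jaw presses it with over 1 N, its face pushed back 2 to 12.5 mm, at rest; fingers still hold the trigger squeezed (over 0.03 rad and 1 N) (all of step 1 and all of step 2 and value of joint jaw_pad below 0.0125 m and value of joint trigger above 0.03 rad and contact force between the fingers and trigger above 1 N and linear speed of order_pad below 0.01 m/s); the arm keeps its last pose, push and grip.
It fails at once if the jaw's face driven fully back (more than 12.5 mm): the pad is crushed (value of joint jaw_pad above 0.0125 m).
It fails at once if the jaw or bar pushed directly by the robot (contact force between the arm and clamp_bar above 5 N).
It fails at once if a bystander moved more than 3 cm (distance of any of espresso_cup, stapler, muffin, salt_shaker, service_bell, sugar_1, sugar_4, cup_3 from where it was at the start of the episode above 0.03 m).
It also fails if it takes over 61 s, if anything falls off the work surface, if the arm or the gripper's body presses on something with over 40 N, if the wrist force passes 120 N, or if a joint passes its speed limit or range.

ROBOT

A 6-joint arm with a two-finger parallel gripper is mounted at the origin on a cart in front of the work surface, level with it; the furniture and walls round the work are solid. World frame = base frame: x ahead of the robot, y to its left, z up, the work surface at z = 0. Lengths are in mm, angles in rad, forces in N, time in s.
With the tool pointing down it reaches from about 400 to 925 mm from the base axis. Payload 12.5 kg.
Tool frame: the origin (TCP) lies midway between the tips of the shut fingers; the grasp point (between the pads) lies 19 mm behind it; x points along the fingers, y is the direction in which the jaws open and shut, and the axes are right-handed (so a half turn about x gives the same grasp; the last joint's range is limited). The gripper opens to 95 mm and grips with 3 to 60 N. Pads are 20 mm wide; open, the fingers measure 119 mm over their backs; the gripper's body (75 mm by 180 mm) begins 59 mm behind the grasp point.
Start: joints at [-1.355, 0.491, 1.559, -0, 1.092, -0.106], TCP at [197.695, -592.928, 214.661] pointing down, gripper open.
Joint ranges: [-3.1, 3.1], [-0.84, 2.19], [0.05, 2.79], [-1.13, 4.28], [0.06, 2.93], [-2.69, 2.69]. Speed limits (rad/s): [2.22, 2.22, 2.79, 3.14, 3.14, 3.14].

INTERFACE

Orientations are given as [roll, pitch, yaw] about the fixed x, y, z axes, in that order (R = Rz(yaw) Ry(pitch) Rx(roll)).
In Python, from cell import state, read_camera, job_done gives the robot as it stands.
- The arm moves only by the tool move_arm, never from a script. Its argument "targets" is a list of rows, each a list of 7 numbers: the shift along the world's x, y, z in m, then the turn, a rotation vector about the world's x, y, z in degrees, then the gripper's target within -1 to 1 (fully open at 1, half-way at 0, shut at -1). In form: [[dx, dy, dz, wx, wy, wz, hand], ...]. A call has 1 to 10 rows; each row is the pose to reach, as a shift and turn from the pose commanded when the call began; what a row does not reach only later rows make up. A row lasts 1/10 s, in which the tool goes at most 50 mm and 8.59 degrees, less where a joint would pass 70% of its speed; a pose out of reach is approached as far as the arm can. A call with a gripper value outside its range is refused whole. The fingers move at their own pace and stop on an object; the grip force is fixed at half the most. Time passes only in rows, so rows that repeat a pose let the fingers close. It gives the time, the measured TCP pose, the force and the opening at its end, in the units of the state.
- state(): the state, without advancing time (a new reading comes with each control period).
- read_camera(name): name is "scene" or "top" or "wrist"; returns a dict with "img" (384x512x3 uint8, blue, green, red), "mtx" (3x3 intrinsics, pixels), "cam_to_world" (4x4, takes a point from camera to world coordinates); the wrist camera has in their place "mount" (4x4, takes a point from camera to tool coordinates, whose origin is the TCP and whose axes are the tool frame's). Camera axes: x right, y up, looking along -z (the intrinsics and any distortion apply to the point x, -y, -z); pixel columns grow to the right and rows downward; lengths in mm; the calibration is good to about 2 mm. A picture is of the moment at which its call begins: read the wrist's pose just before it. There is no depth.
- job_done(): hands the job in, once; it reports no verdict.
The state is a dict: "t": time; "joints": joint angles; "qvel": joint speeds; "tau": joint torques, N m; "eef_pos": TCP position; "tcp_rot": TCP orientation; "ft_force": force on the tool from outside, world axes, zero at the start; "moment": the same for the moment, N m; "opening": opening from 0.0 (shut) to 1.0 (fully open).
Only numpy, scipy, OpenCV 4.12 (cv2) and the standard library are available. Lean on these libraries where they do the work, as an engineer would, in place of code of your own. Each camera call takes 0.05 s, during which the arm holds its last target.

## Working session

There is one attempt and no reset: what is moved stays moved. The work goes in short steps, Python scripts to look and compute and a tool call to move; the robot and the scene stay as the last step left them, time stands still between calls to the robot, and variables do not carry over. Pictures are saved under pics/ and viewed, and the job is handed in when it is done.

Besides the shell and the picture viewer there is one more tool, called after "Emit:" in YAML: its name, and indented under it one key for each argument. move_arm: Moves the arm, as the interface text tells. Its arguments: {"type":"object","properties":{"targets":{"type":"array"}},"required":["targets"]}

```bash
ls; mkdir -p pics; python3 - <<'E'
from cell import state, read_camera
import cv2,json
s=state();print(s)
for n in ["scene","top","wrist"]:
    c=read_camera(n);cv2.imwrite(f"pics/{n}0.png",c["img"])
    print(n,c["mtx"],c.get("cam_to_world"),c.get("mount"))
E
```

```text
pics
{'t': 0.0, 'joints': array([-1.35464734e+00,  4.91555298e-01,  1.55943412e+00, -2.52808040e-05,
        1.09169910e+00, -1.05628103e-01]), 'qvel': array([ 7.91001683e-05,  1.60680309e-04,  2.77639119e-04,  1.59658817e-03,
        5.96243982e-04, -1.70269123e-03]), 'tau': array([ 1.34785412e-03, -6.12634063e+01, -2.58186185e+01,  6.93127234e-02,
        4.81558393e-02, -1.33201074e-04]), 'eef_pos': array([ 197.60606886, -592.68944513,  214.06967451]), 'tcp_rot': array([-1.65596697,  1.56970023,  1.80741443]), 'ft_force': array([-0.4263518 ,  0.20374491, -0.45736809]), 'moment': array([-0.01655193, -0.02868094, -0.03923367]), 'opening': 1.003131252794346}
scene [[473.23555308   0.         260.28482717]
 [  0.         473.23555308 191.86028172]
 [  0.           0.           1.        ]] [[-4.24065470e-01  7.05190332e-01 -5.68220971e-01 -1.99257688e+02]
 [-9.05526547e-01 -3.20616313e-01  2.77897199e-01  3.62454827e+02]
 [ 1.37895050e-02  6.32385780e-01  7.74530874e-01  9.27702994e+02]
 [ 0.00000000e+00  0.00000000e+00  0.00000000e+00  1.00000000e+00]] None
top [[483.69783552   0.         252.43237461]
 [  0.         483.69783552 184.17457557]
 [  0.           0.           1.        ]] [[-2.59270083e-02  9.97049626e-01 -7.22484177e-02  3.38173602e+02]
 [-9.99640302e-01 -2.63545376e-02 -4.97034409e-03  7.77149221e+01]
 [-6.85975335e-03  7.20935639e-02  9.97374284e-01  1.45778573e+03]
 [ 0.00000000e+00  0.00000000e+00  0.00000000e+00  1.00000000e+00]] None
wrist [[264.39793686   0.         255.21475286]
 [  0.         264.39793686 189.67797824]
 [  0.           0.           1.        ]] None [[-1.77884523e-04  2.62757764e-01 -9.64861817e-01 -1.69840125e+02]
 [ 9.99999648e-01 -7.44231997e-04 -3.87036972e-04 -1.22592725e-01]
 [-8.19778007e-04 -9.64861546e-01 -2.62757540e-01 -7.41349297e+01]
 [ 0.00000000e+00  0.00000000e+00  0.00000000e+00  1.00000000e+00]]
```

View pics/scene0.png

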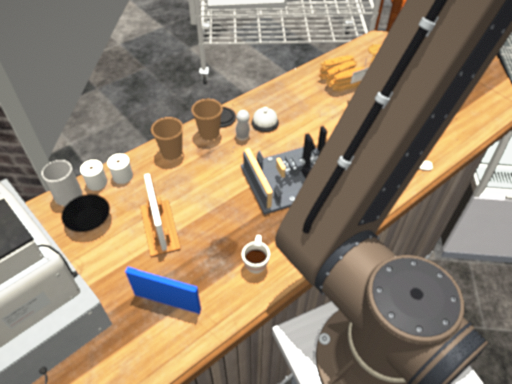

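View pics/top0.png

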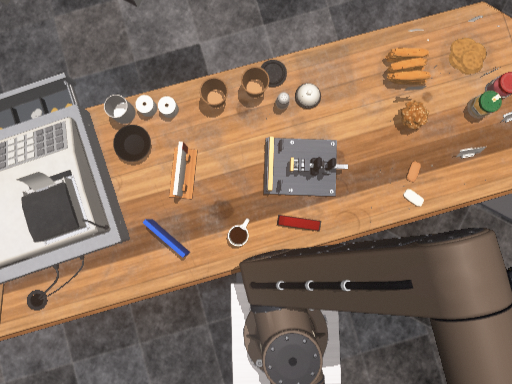

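View pics/wrist0.png

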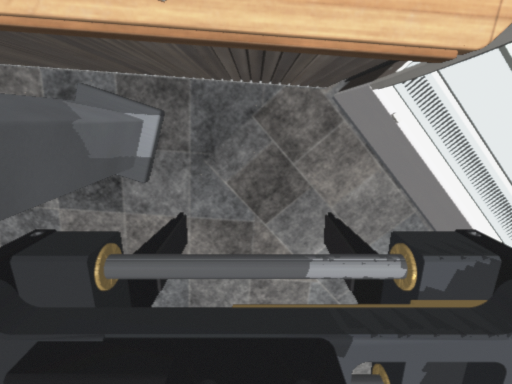

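```bash
python3 - <<'E'
import cv2
a=cv2.imread("pics/top0.png")
cv2.imwrite("pics/topc.png",cv2.resize(a[125:205,255:355],None,fx=7,fy=7,interpolation=cv2.INTER_CUBIC))
cv2.imwrite("pics/tops.png",cv2.resize(a[130:205,150:220],None,fx=8,fy=8,interpolation=cv2.INTER_CUBIC))
a=cv2.imread("pics/scene0.png")
cv2.imwrite("pics/scs.png",cv2.resize(a[165:260,115:215],None,fx=6,fy=6,interpolation=cv2.INTER_CUBIC))
cv2.imwrite("pics/scc.png",cv2.resize(a[115:215,230:345],None,fx=6,fy=6,interpolation=cv2.INTER_CUBIC))
E
```

```text
(no output)
```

View pics/topc.png

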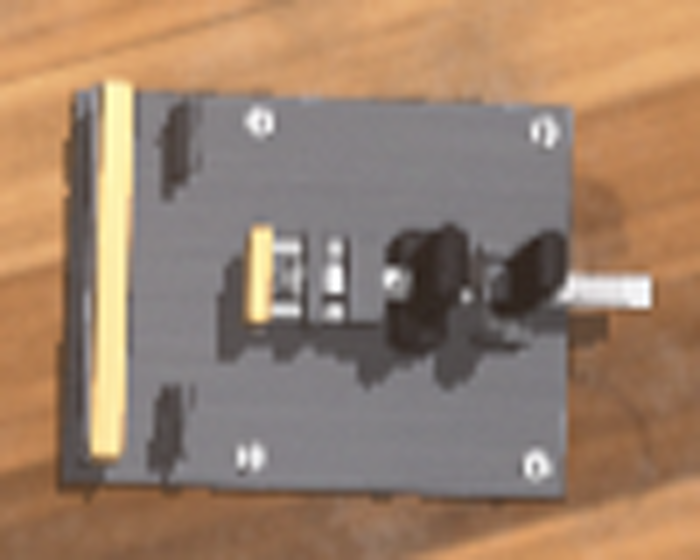

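View pics/tops.png

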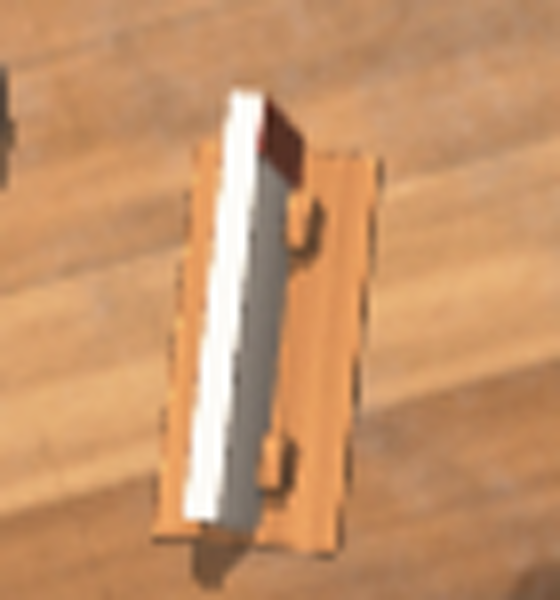

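View pics/scs.png

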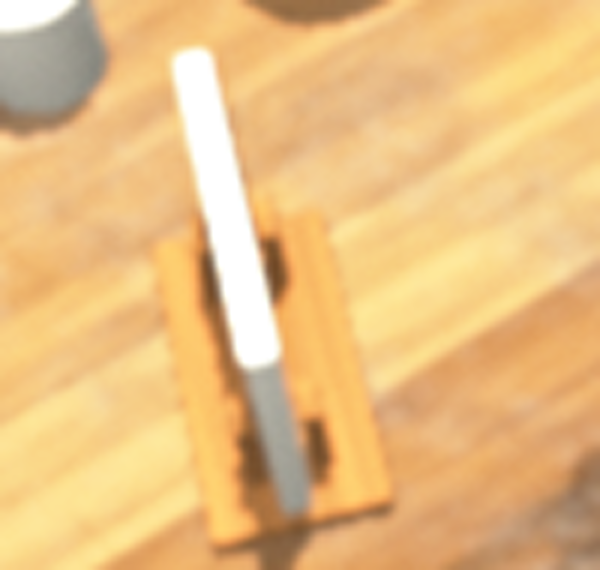

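View pics/scc.png

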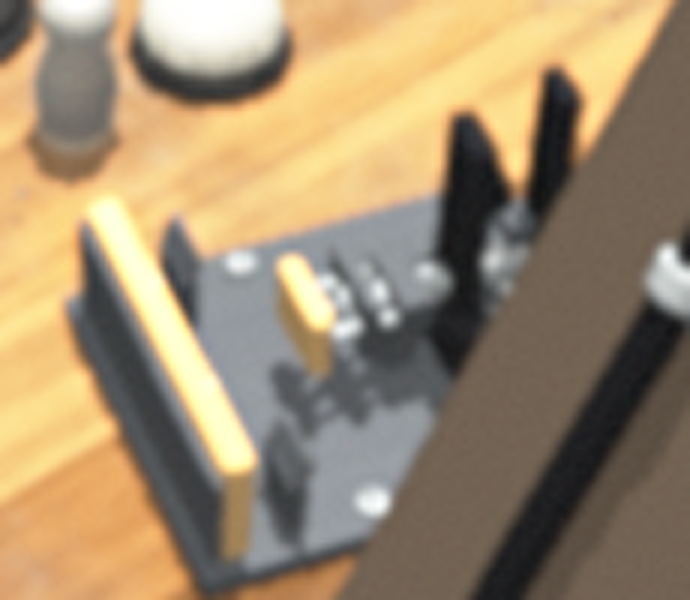

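```bash
cat > h.py <<'E'
import numpy as np
from scipy.spatial.transform import Rotation as R
CAM={'top':(np.array([[483.69783552,0,252.43237461],[0,483.69783552,184.17457557],[0,0,1]]),np.array([[-2.59270083e-02,9.97049626e-01,-7.22484177e-02,3.38173602e+02],[-9.99640302e-01,-2.63545376e-02,-4.97034409e-03,7.77149221e+01],[-6.85975335e-03,7.20935639e-02,9.97374284e-01,1.45778573e+03],[0,0,0,1]])),
'scene':(np.array([[473.23555308,0,260.28482717],[0,473.23555308,191.86028172],[0,0,1]]),np.array([[-4.24065470e-01,7.05190332e-01,-5.68220971e-01,-1.99257688e+02],[-9.05526547e-01,-3.20616313e-01,2.77897199e-01,3.62454827e+02],[1.37895050e-02,6.32385780e-01,7.74530874e-01,9.27702994e+02],[0,0,0,1]]))}
WM=np.array([[-1.77884523e-04,2.62757764e-01,-9.64861817e-01,-1.69840125e+02],[9.99999648e-01,-7.44231997e-04,-3.87036972e-04,-1.22592725e-01],[-8.19778007e-04,-9.64861546e-01,-2.62757540e-01,-7.41349297e+01],[0,0,0,1]])
WK=np.array([[264.39793686,0,255.21475286],[0,264.39793686,189.67797824],[0,0,1]])
def wristcam(s):
    T=np.eye(4);T[:3,:3]=R.from_euler('xyz',s['tcp_rot']).as_matrix();T[:3,3]=s['eef_pos']
    return WK,T@WM
def px2w(K,T,uv,z):
    uv=np.atleast_2d(uv).astype(float)
    d=np.c_[(uv[:,0]-K[0,2])/K[0,0],-(uv[:,1]-K[1,2])/K[1,1],-np.ones(len(uv))]@T[:3,:3].T
    return T[:3,3]+d*((z-T[2,3])/d[:,2])[:,None]
def w2px(K,T,p):
    c=(np.atleast_2d(p)-T[:3,3])@T[:3,:3]
    return np.c_[K[0,2]+K[0,0]*c[:,0]/-c[:,2],K[1,2]-K[1,1]*c[:,1]/-c[:,2]]
E
python3 - <<'E'
from h import *
np.set_printoptions(suppress=True,precision=1)
T=CAM['top'];S=CAM['scene']
c=np.array([(77,92),(572,105),(565,497),(60,487)])/7+[255,125]
P=px2w(*T,c,12);print(P,np.linalg.norm(P-np.roll(P,-1,0),axis=1))
p=np.array([(230,92),(265,97),(213,522),(185,515)])/8+[150,130]
P=px2w(*T,p,108);print(P,P.mean(0),np.linalg.norm(P-np.roll(P,-1,0),axis=1))
p=np.array([(175,55),(210,50),(280,360),(243,365)])/6+[115,165]
P=px2w(*S,p,108);print(P,P.mean(0),np.linalg.norm(P-np.roll(P,-1,0),axis=1))
# anvil top z72, scene + top
print(px2w(*T,np.array([(107,82),(131,82),(118,460),(90,460)])/7+[255,125],72))
print(px2w(*S,np.array([(88,207),(115,200),(255,465),(222,472)])/6+[230,115],72))
print('jaw',px2w(*T,np.array([(250,226),(272,226),(270,322),(246,322)])/7+[255,125],71))
print('stand',px2w(*T,np.array([(195,148),(378,158),(338,553),(157,540)])/8+[150,130],8))
E
```

```text
[[ 581.    40.4   12. ]
 [ 569.6 -172.4   12. ]
 [ 400.9 -162.9   12. ]
 [ 410.8   52.4   12. ]] [213.1 169.  215.6 170.6]
[[562.  288.9 108. ]
 [559.9 276.6 108. ]
 [410.5 297.2 108. ]
 [413.2 306.9 108. ]] [486.4 292.4 108. ] [ 12.5 150.8  10.1 149.9]
[[560.  288.9 108. ]
 [556.9 276.  108. ]
 [406.5 295.9 108. ]
 [409.8 308.3 108. ]] [483.3 292.3 108. ] [ 13.2 151.8  12.9 151.4]
[[574.8  29.4  72. ]
 [574.5  19.5  72. ]
 [418.3  29.4  72. ]
 [418.6  40.9  72. ]]
[[569.4  32.8  72. ]
 [568.5  20.8  72. ]
 [415.   30.3  72. ]
 [417.1  43.5  72. ]]
jaw [[513.5 -27.8  71. ]
 [513.2 -36.8  71. ]
 [473.5 -34.7  71. ]
 [473.8 -24.9  71. ]]
stand [[557.6 318.2   8. ]
 [551.9 249.    8. ]
 [403.  266.7   8. ]
 [409.7 334.5   8. ]]
```

```bash
python3 - <<'E'
from h import *
from cell import state
np.set_printoptions(suppress=True,precision=3)
s=state();print(R.from_euler('xyz',s['tcp_rot']).as_matrix(), s['t'])
E
```

```text
[[-0.     0.316 -0.949]
 [ 0.001 -0.949 -0.316]
 [-1.    -0.001 -0.   ]] 0.15
```

Emit:
move_arm:
  targets:
    - [0.28,0.3,0.06,0,0,-10,1]
    - [0.28,0.3,0.06,0,0,-20,1]
    - [0.28,0.3,0.06,0,0,-25.4,1]
    - [0.28,0.3,0.06,0,0,-25.4,1]
    - [0.28,0.3,0.06,0,0,-25.4,1]
    - [0.28,0.3,0.06,0,0,-25.4,1]
    - [0.28,0.3,0.06,0,0,-25.4,1]
    - [0.28,0.3,0.06,0,0,-25.4,1]
    - [0.28,0.3,0.06,0,0,-25.4,1]
    - [0.28,0.3,0.06,0,0,-25.4,1]

```text
t: 1.15
eef_pos: [478.9, -291.4, 274.8]
tcp_rot: [2.421, 1.57, -0.839]
ft_force: [-1.6, 0.1, 0.4]
opening: 0.999
```

Emit:
move_arm:
  targets:
    - [0.05,0.26,0.03,0,0,0,1]
    - [0.05,0.26,0.03,0,0,0,1]
    - [0.05,0.26,0.03,0,0,0,1]
    - [0.05,0.26,0.03,0,0,0,1]
    - [0.05,0.26,0.03,0,0,0,1]
    - [0.05,0.26,0.03,0,0,0,1]
    - [0.05,0.26,0.03,0,0,0,1]
    - [0.05,0.26,0.03,0,0,0,1]

```text
t: 1.95
eef_pos: [527.4, -34.1, 304.3]
tcp_rot: [0.604, 1.57, -2.66]
ft_force: [-0.0, -0.7, 0.3]
opening: 0.999
```

```bash
cat > snap.py <<'E'
import sys,cv2,pickle
from h import *
from cell import state, read_camera
np.set_printoptions(suppress=True,precision=3)
n,cam=sys.argv[1],sys.argv[2]
s=state();c=read_camera(cam);pickle.dump(s,open(f"pics/{n}.pkl","wb"))
cv2.imwrite(f"pics/{n}.png",c["img"])
print(s['t'],s['eef_pos'],s['tcp_rot'],R.from_euler('xyz',s['tcp_rot']).as_matrix()[:,1],s['ft_force'],s['opening'],s['joints'])
E
python3 snap.py w1 wrist
```

```text
1.95 [527.392 -34.142 304.252] [ 0.604  1.57  -2.66 ] [-0.122 -0.993  0.   ] [-0.006 -0.668  0.287] 0.9986546892053687 [-0.189  0.269  1.666 -0.001  1.208  1.504]
```

View pics/w1.png

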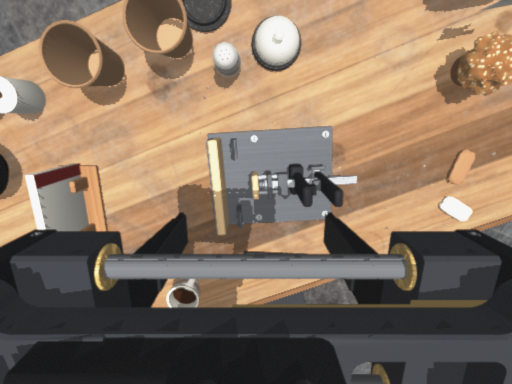

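```bash
python3 - <<'E'
import cv2
a=cv2.imread("pics/w1.png")
cv2.imwrite("pics/w1c.png",cv2.resize(a[120:245,200:365],None,fx=4.8,fy=4.8,interpolation=cv2.INTER_CUBIC))
E
```

```text
(no output)
```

View pics/w1c.png

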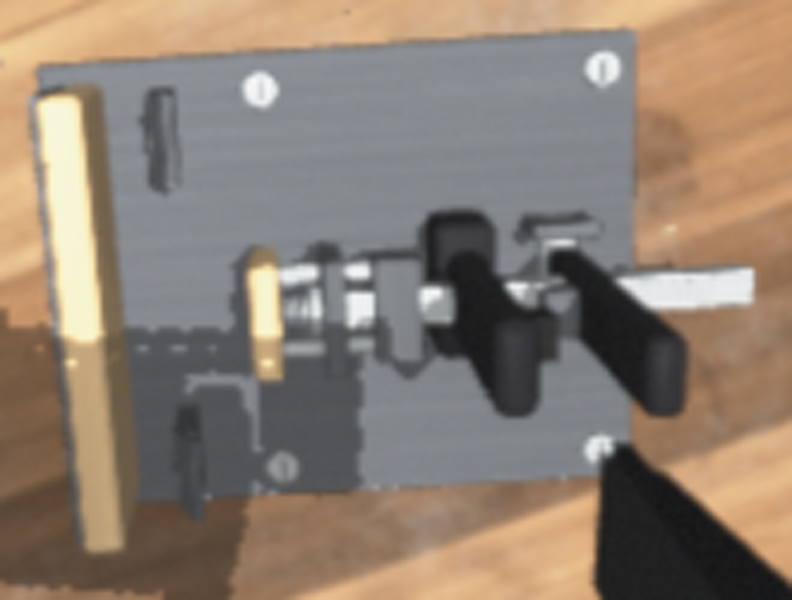

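```bash
python3 - <<'E'
from h import *
import pickle
np.set_printoptions(suppress=True,precision=1)
W=wristcam(pickle.load(open('pics/w1.pkl','rb')))
f=lambda l,z: px2w(*W,np.array(l)/4.8+[200,120],z)
print('plate',f([(38,66),(635,30),(632,478)],12))
print('anvtop',f([(38,97),(80,95),(125,548),(85,550)],72))
print('anvbase',f([(105,100),(135,495)],12))
print('liptop',f([(148,90),(170,90),(180,405),(197,405)],55))
print('lipbase',f([(150,188),(178,190),(205,515)],12))
print('jaw',f([(248,250),(277,250),(281,378),(255,378)],71))
print('grip',f([(495,325),(540,325),(535,415),(500,415)],138))
print('trig',f([(640,335),(685,335),(682,412),(650,414)],152))
E
```

```text
plate [[ 584.2   40.4   12. ]
 [ 571.  -171.6   12. ]
 [ 401.  -162.9   12. ]]
anvtop [[577.   31.1  72. ]
 [576.   18.   72. ]
 [422.3  27.1  72. ]
 [423.2  40.9  72. ]]
anvbase [[569.5  18.5  12. ]
 [417.4  30.3  12. ]]
liptop [[573.9  -1.6  55. ]
 [573.   -8.7  55. ]
 [465.8   3.   55. ]
 [465.1  -2.9  55. ]]
lipbase [[536.1   7.   12. ]
 [534.1  -3.   12. ]
 [405.7   4.2  12. ]]
jaw [[520.6 -27.9  71. ]
 [519.5 -37.2  71. ]
 [476.3 -33.4  71. ]
 [477.3 -24.8  71. ]]
grip [[ 505.   -95.   138. ]
 [ 503.6 -107.2  138. ]
 [ 477.7 -104.1  138. ]
 [ 478.9  -94.4  138. ]]
trig [[ 501.7 -130.5  152. ]
 [ 500.3 -142.2  152. ]
 [ 478.9 -140.7  152. ]
 [ 479.4 -132.2  152. ]]
```

Emit:
move_arm:
  targets:
    - [-0.041,0.326,-0.1,0,0,0,1]
    - [-0.041,0.326,-0.1,0,0,0,1]
    - [-0.041,0.326,-0.1,0,0,0,1]
    - [-0.041,0.326,-0.1,0,0,0,1]
    - [-0.041,0.326,-0.1,0,0,0,1]
    - [-0.041,0.326,-0.1,0,0,0,1]
    - [-0.041,0.326,-0.1,0,0,0,1]
    - [-0.041,0.326,-0.1,0,0,0,1]
    - [-0.041,0.326,-0.1,0,0,0,1]
    - [-0.041,0.326,-0.1,0,0,0,1]

```text
t: 3.0
eef_pos: [487.4, 291.4, 204.8]
tcp_rot: [2.026, 1.57, -1.239]
ft_force: [0.4, 0.2, 0.1]
opening: 1.0
```

```bash
python3 snap.py w2 wrist;  python3 snap.py s2 scene
```

```text
3.0 [487.42  291.388 204.83 ] [ 2.026  1.57  -1.239] [-0.123 -0.992  0.   ] [0.425 0.156 0.075] 1.0001981729372929 [ 0.423  0.42   1.713 -0.     1.008  2.117]
3.05 [487.497 291.368 205.05 ] [ 3.131  1.57  -0.135] [-0.123 -0.992  0.   ] [0.273 0.323 0.021] 0.999913963057101 [ 0.423  0.42   1.713 -0.     1.008  2.117]
```

View pics/w2.png

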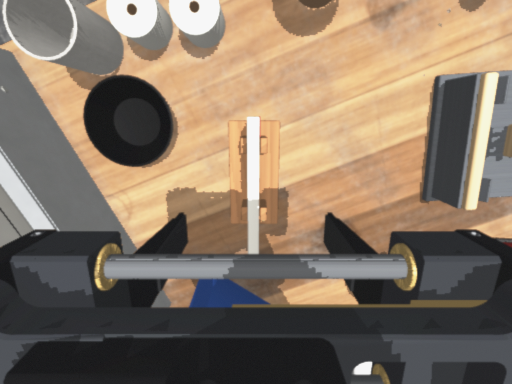

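View pics/s2.png

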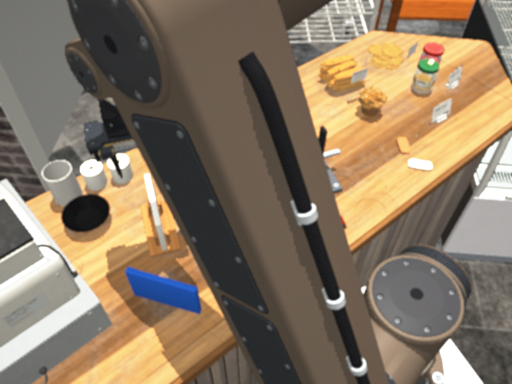

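```bash
python3 - <<'E'
from h import *
import pickle
np.set_printoptions(suppress=True,precision=1)
W=wristcam(pickle.load(open('pics/w2.pkl','rb')))
print(px2w(*W,[(247.5,117),(259.5,117),(248,250),(258.5,250)],108))
E
```

```text
[[562.6 289.7 108. ]
 [561.1 278.1 108. ]
 [420.8 307.7 108. ]
 [419.3 296.1 108. ]]
```

Emit:
move_arm:
  targets:
    - [0,0.002,-0.05,0,0,-0.3,1]
    - [0,0.002,-0.09,0,0,-0.3,1]
    - [0,0.002,-0.124,0,0,-0.3,1]
    - [0,0.002,-0.124,0,0,-0.3,1]
    - [0,0.002,-0.124,0,0,-0.3,0]
    - [0,0.002,-0.124,0,0,-0.3,-0.5]
    - [0,0.002,-0.124,0,0,-0.3,-1]
    - [0,0.002,-0.124,0,0,-0.3,-1]
    - [0,0.002,-0.124,0,0,-0.3,-1]
    - [0,0.002,-0.124,0,0,-0.3,-1]

```text
t: 4.1
eef_pos: [486.8, 295.2, 81.1]
tcp_rot: [-2.75, 1.57, 0.265]
ft_force: [-0.6, 0.2, -0.4]
opening: 0.552
```

```bash
python3 snap.py w3 wrist
```

```text
4.1 [486.779 295.174  81.06 ] [-2.75   1.57   0.265] [-0.126 -0.992 -0.   ] [-0.625  0.204 -0.359] 0.5519791450794396 [ 0.429  0.581  1.827 -0.     0.733  2.127]
```

View pics/w3.png

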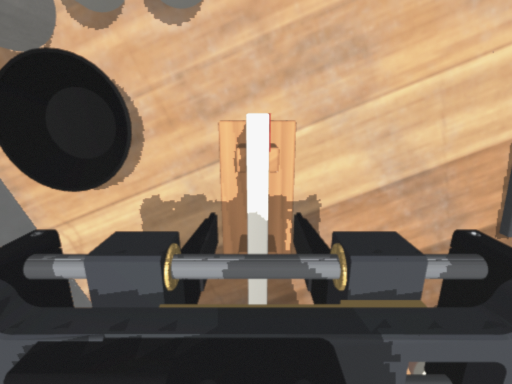

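Emit:
move_arm:
  targets:
    - [0,-0.0015,0,0,0,0.2,-1]
    - [0,-0.0015,0,0,0,0.2,-1]
    - [0,-0.0015,0,0,0,0.2,-1]
    - [0,-0.0015,0,0,0,0.2,-1]
    - [0,-0.0015,0,0,0,0.2,-1]
    - [0,-0.0015,0,0,0,0.2,-1]
    - [0,-0.0015,0,0,0,0.2,-1]
    - [0,-0.0015,0,0,0,0.2,-1]

```text
t: 4.95
eef_pos: [486.7, 293.6, 80.6]
tcp_rot: [1.037, 1.571, -2.228]
ft_force: [-0.2, 0.2, -1.5]
opening: 0.125
```

Emit:
move_arm:
  targets:
    - [0,0,0.05,0,0,0,-1]
    - [0,0,0.1,0,0,0,-1]
    - [0.003,-0.04,0.11,0,0,1,-1]
    - [0.006,-0.09,0.11,0,0,2,-1]
    - [0.009,-0.14,0.11,0,0,3,-1]
    - [0.009,-0.19,0.11,0,0,3.9,-1]
    - [0.009,-0.23,0.11,0,0,3.9,-1]
    - [0.009,-0.26,0.11,0,0,3.9,-1]
    - [0.009,-0.279,0.11,0,0,3.9,-1]
    - [0.009,-0.279,0.11,0,0,3.9,-1]

```text
t: 5.95
eef_pos: [495.6, 12.7, 190.6]
tcp_rot: [1.293, 1.57, -1.906]
ft_force: [1.2, -0.1, -1.4]
opening: 0.127
```

```bash
python3 snap.py w4 wrist; python3 snap.py t4 top; python3 snap.py s4 scene; python3 - <<'E'
import cv2
a=cv2.imread("pics/w4.png")
cv2.imwrite("pics/w4c.png",cv2.resize(a[60:270,160:360],None,fx=2.8,fy=2.8,interpolation=cv2.INTER_CUBIC))
E
```

```text
5.95 [495.65   12.662 190.648] [ 1.293  1.57  -1.906] [-0.058 -0.998  0.   ] [ 1.155 -0.056 -1.426] 0.12721688452213376 [-0.108  0.338  1.898 -0.     0.905  1.521]
6.0 [495.609  13.857 190.628] [-0.021  1.571  3.064] [-0.057 -0.998 -0.   ] [-0.255 -0.252 -1.936] 0.12014552444589877 [-0.105  0.338  1.898 -0.     0.905  1.523]
6.05 [495.613  14.653 190.648] [-0.516  1.571  2.57 ] [-0.056 -0.998 -0.   ] [-0.841  0.403 -1.099] 0.12518999587768528 [-0.104  0.338  1.898  0.     0.905  1.523]
```

View pics/w4c.png

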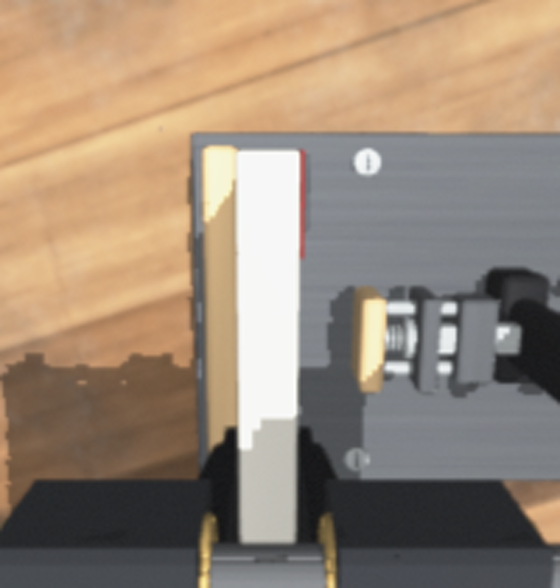

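View pics/s4.png

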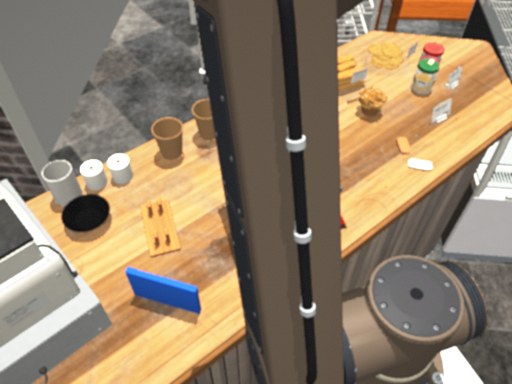

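View pics/t4.png

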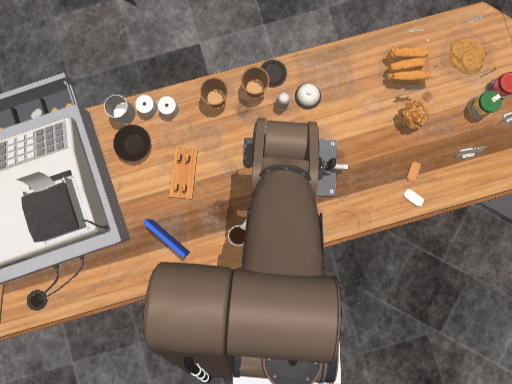

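```bash
python3 - <<'E'
from h import *
import pickle
np.set_printoptions(suppress=True,precision=1)
W=wristcam(pickle.load(open('pics/w4.pkl','rb')))
f=lambda l,z: px2w(*W,np.array(l)/2.8+[160,60],z)
print('plate',f([(191,133),(558,132),(202,478),(558,480)],12))
print('anv',f([(203,147),(207,440)],72))
print('jaw',f([(359,289),(384,297),(383,390),(358,391)],71))
print('pad',f([(237,150),(301,151),(239,540),(297,540)],218))
E
```

```text
plate [[ 583.9   41.6   12. ]
 [ 574.9 -123.2   12. ]
 [ 416.2   50.1   12. ]
 [ 404.7 -131.    12. ]]
anv [[576.2  31.9  72. ]
 [459.6  39.5  72. ]]
jaw [[519.1 -25.2  71. ]
 [515.3 -35.   71. ]
 [476.8 -34.   71. ]
 [477.  -23.8  71. ]]
pad [[572.   13.8 218. ]
 [571.2   2.  218. ]
 [492.2  18.8 218. ]
 [491.5   6.4 218. ]]
```

Emit:
move_arm:
  targets:
    - [0,0,-0.03,0,0,0,-1]
    - [0,0,-0.05,0,0,0,-1]
    - [0,0,-0.06,0,0,0,-1]
    - [0,0,-0.07,0,0,0,-1]
    - [0,0,-0.078,0,0,0,-1]
    - [0,0,-0.084,0,0,0,-1]
    - [0,0,-0.088,0,0,0,-1]
    - [0,0,-0.092,0,0,0,-1]
    - [0,0,-0.092,0,0,0,-1]

```text
t: 7.0
eef_pos: [495.6, 14.5, 98.4]
tcp_rot: [0.283, 1.57, -2.913]
ft_force: [0.2, 0.1, -0.7]
opening: 0.126
```

```bash
python3 snap.py w5 wrist; python3 - <<'E'
import cv2
a=cv2.imread("pics/w5.png")
cv2.imwrite("pics/w5c.png",cv2.resize(a[60:270,160:360],None,fx=2.8,fy=2.8,interpolation=cv2.INTER_CUBIC))
E
```

```text
7.0 [495.624  14.547  98.441] [ 0.283  1.57  -2.913] [-0.055 -0.998  0.   ] [ 0.158  0.071 -0.743] 0.12551558952298825 [-0.104  0.476  1.992 -0.     0.674  1.522]
```

View pics/w5c.png

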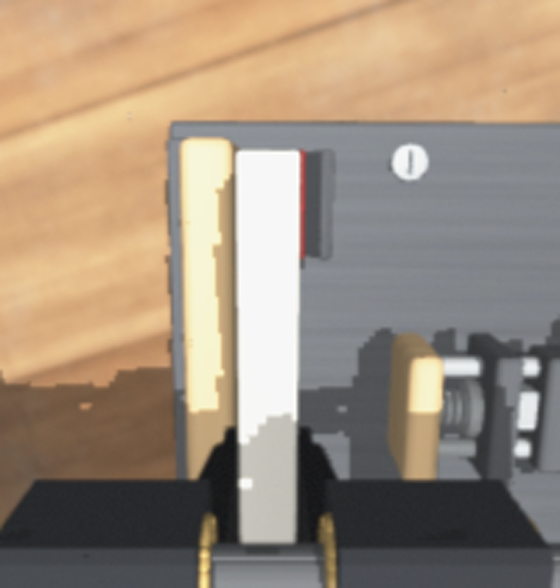

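Emit:
move_arm:
  targets:
    - [0,0,-0.004,0,0,0,-1]
    - [0,0,-0.007,0,0,0,-1]
    - [0,0,-0.01,0,0,0,-1]
    - [0,0,-0.012,0,0,0,-1]
    - [0,0,-0.012,0,0,0,-1]

```text
t: 7.55
eef_pos: [495.6, 14.6, 86.3]
tcp_rot: [0.076, 1.57, -3.121]
ft_force: [0.0, 0.1, -1.2]
opening: 0.126
```

Emit:
move_arm:
  targets:
    - [0,0,-0.0005,0,0,0,-1]
    - [0,0,-0.001,0,0,0,-1]
    - [0,0,-0.0015,0,0,0,-1]
    - [0,0,-0.0015,0,0,0,-1]

```text
t: 7.95
eef_pos: [495.7, 14.6, 85.1]
tcp_rot: [1.563, 1.571, -1.634]
ft_force: [-0.0, 0.6, -0.2]
opening: 0.127
```

Emit:
move_arm:
  targets:
    - [0,0,-0.0005,0,0,0,-1]
    - [0,0,-0.001,0,0,0,-1]
    - [0,0,-0.001,0,0,0,-1]

```text
t: 8.25
eef_pos: [495.8, 14.6, 84.6]
tcp_rot: [2.886, 1.57, -0.311]
ft_force: [-2.1, -0.1, 5.4]
opening: 0.123
```

Emit:
move_arm:
  targets:
    - [0,0,0,0,0,0,0]
    - [0,0,0,0,0,0,0]
    - [0,0,0,0,0,0,0]
    - [0,0,0,0,0,0,0]
    - [0,0,0,0,0,0,0]
    - [0,0,0,0,0,0,0]

```text
t: 8.85
eef_pos: [495.7, 14.6, 84.1]
tcp_rot: [0.856, 1.571, -2.341]
ft_force: [0.8, -0.2, 0.7]
opening: 0.492
```

```bash
python3 snap.py w6 wrist; python3 - <<'E'
import cv2
a=cv2.imread("pics/w6.png")
cv2.imwrite("pics/w6c.png",cv2.resize(a[60:310,160:360],None,fx=2.4,fy=2.4,interpolation=cv2.INTER_CUBIC))
E
```

```text
8.85 [495.686  14.556  84.127] [ 0.856  1.571 -2.341] [-0.055 -0.998  0.   ] [ 0.777 -0.168  0.674] 0.4923646227574047 [-0.104  0.5    2.003 -0.     0.638  1.522]
```

View pics/w6c.png

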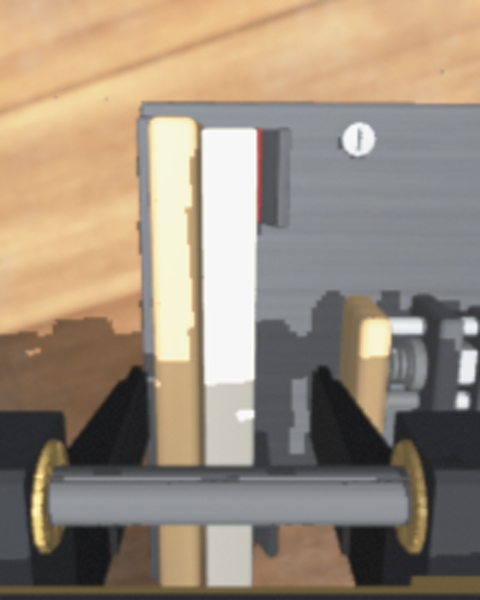

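Emit:
move_arm:
  targets:
    - [0,0,0.03,0,0,0,0.2]
    - [0,0,0.08,0,0,0,1]
    - [0,0,0.12,0,0,0,1]
    - [-0.003,-0.03,0.13,0,0,0,1]
    - [-0.0065,-0.07,0.13,0,0,0,1]
    - [-0.0065,-0.11,0.13,0,0,0,1]
    - [-0.0065,-0.125,0.13,0,0,0,1]
    - [-0.0065,-0.125,0.13,0,0,0,1]
    - [-0.0065,-0.125,0.13,0,0,0,1]

```text
t: 9.8
eef_pos: [489.0, -109.9, 213.9]
tcp_rot: [-0.534, 1.57, 2.552]
ft_force: [0.4, 0.4, 0.4]
opening: 1.0
```

```bash
python3 snap.py w7 wrist; python3 snap.py t7 top;python3 - <<'E'
import cv2
a=cv2.imread("pics/w7.png")
cv2.imwrite("pics/w7c.png",cv2.resize(a[60:310,120:360],None,fx=2.4,fy=2.4,interpolation=cv2.INTER_CUBIC))
E
```

```text
9.8 [ 489.022 -109.857  213.944] [-0.534  1.57   2.552] [-0.056 -0.998 -0.   ] [0.38  0.359 0.425] 1.0003089024714988 [-0.353  0.317  1.857  0.     0.969  1.274]
9.85 [ 489.094 -109.474  214.022] [-0.527  1.57   2.56 ] [-0.055 -0.998 -0.   ] [ 0.233 -0.474  1.274] 1.003532740596008 [-0.352  0.317  1.857  0.     0.969  1.273]
```

View pics/w7c.png

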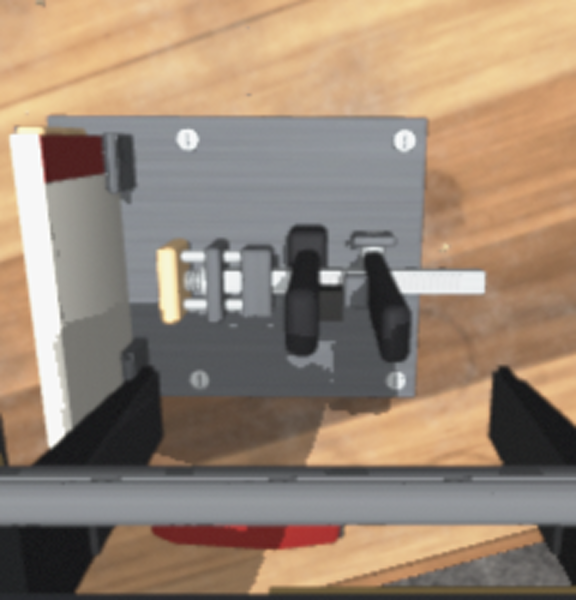

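```bash
python3 - <<'E'
from h import *
import pickle
np.set_printoptions(suppress=True,precision=1)
W=wristcam(pickle.load(open('pics/w7.pkl','rb')))
f=lambda l,z: px2w(*W,np.array(l)/2.4+[120,60],z)
print('grip',f([(287,325),(320,325),(303,290),(303,354)],138))
print('trig',f([(382,330),(410,330),(396,305),(396,360)],152))
print('pad',f([(12,135),(43,133),(50,447),(67,432)],112))
print('jaw',f([(163,240),(189,240),(180,322),(158,322)],71))
E
```

```text
grip [[ 491.2  -94.8  138. ]
 [ 490.5 -108.1  138. ]
 [ 505.4 -102.1  138. ]
 [ 478.5 -100.4  138. ]]
trig [[ 491.4 -131.9  152. ]
 [ 490.8 -142.6  152. ]
 [ 500.9 -137.5  152. ]
 [ 478.9 -136.9  152. ]]
pad [[571.4  14.8 112. ]
 [571.5   1.9 112. ]
 [429.9  23.1 112. ]
 [437.2  13.8 112. ]]
jaw [[518.8 -31.3  71. ]
 [518.1 -44.1  71. ]
 [476.3 -34.8  71. ]
 [476.9 -23.5  71. ]]
```

Emit:
move_arm:
  targets:
    - [0.001,-0.0013,-0.05,0,0,0,1]
    - [0.001,-0.0013,-0.09,0,0,0,1]
    - [0.001,-0.0013,-0.108,0,0,0,1]
    - [0.001,-0.0013,-0.108,0,0,0,0.6]
    - [0.001,-0.0013,-0.108,0,0,0,0.6]
    - [0.001,-0.0013,-0.108,0,0,0,0.6]

```text
t: 10.5
eef_pos: [490.9, -111.5, 107.4]
tcp_rot: [2.81, 1.569, -0.386]
ft_force: [0.5, -0.2, -0.4]
opening: 0.824
```

```bash
python3 snap.py w8 wrist; python3 snap.py t8 top; python3 snap.py s8 scene
```

```text
10.5 [ 490.911 -111.481  107.431] [ 2.81   1.569 -0.386] [-0.054 -0.999  0.001] [ 0.546 -0.164 -0.39 ] 0.8242614576364148 [-0.355  0.469  1.968 -0.     0.703  1.271]
10.55 [ 490.849 -111.599  107.471] [ 2.802  1.568 -0.394] [-0.055 -0.999  0.001] [-0.088  0.16   0.419] 0.8166724595028153 [-0.355  0.468  1.968 -0.     0.703  1.271]
10.6 [ 490.738 -111.689  107.379] [ 2.805  1.569 -0.391] [-0.055 -0.998  0.001] [ 0.211 -0.776 -0.25 ] 0.8056266155399155 [-0.355  0.468  1.968 -0.     0.702  1.271]
```

View pics/w8.png

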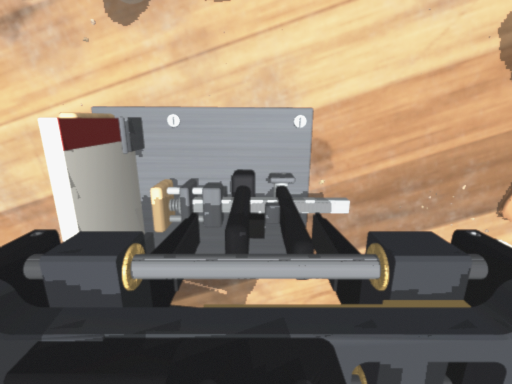

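View pics/s8.png

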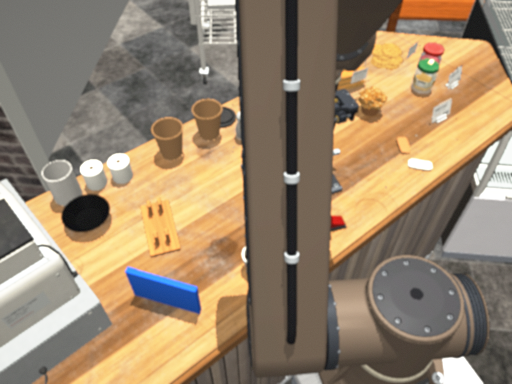

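Emit:
move_arm:
  targets:
    - [0,0,0,0,0,0,-0.305]
    - [0,0,0,0,0,0,-0.305]
    - [0,0,0,0,0,0,-0.305]
    - [0,0,0,0,0,0,-0.305]
    - [0,0,0,0,0,0,-0.305]
    - [0,0,0,0,0,0,-0.305]
    - [0,0,0,0,0,0,-0.305]

```text
t: 11.35
eef_pos: [490.4, -111.0, 106.3]
tcp_rot: [-2.068, 1.57, 1.018]
ft_force: [1.9, 4.5, 5.0]
opening: 0.382
```

```bash
python3 snap.py w9 wrist; cat > crop.py <<'E'
import cv2,sys
o=[cv2.resize(cv2.imread(f"pics/{n}.png")[165:245,50:360],None,fx=2.5,fy=2.5,interpolation=cv2.INTER_CUBIC) for n in sys.argv[2:]]
cv2.imwrite(f"pics/{sys.argv[1]}.png",cv2.vconcat(o))
E
python3 crop.py c9 w8 w9
```

```text
11.35 [ 490.444 -111.033  106.292] [-2.068  1.57   1.018] [-0.056 -0.998 -0.001] [1.873 4.483 4.987] 0.3815963898788122 [-0.355  0.47   1.969  0.002  0.702  1.271]
```

View pics/c9.png

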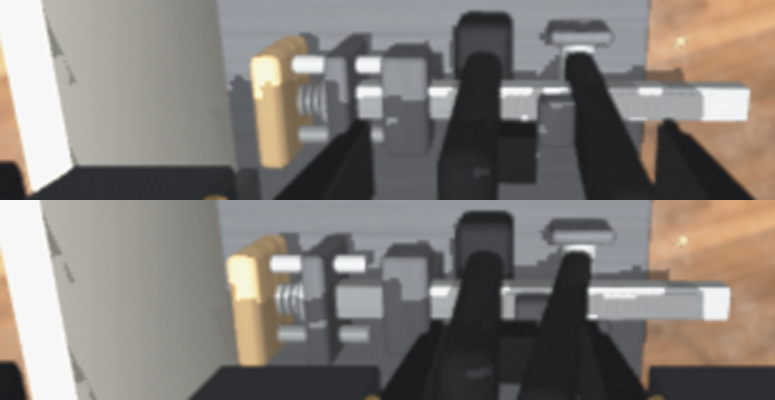

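Emit:
move_arm:
  targets:
    - [0,0,0,0,0,0,-0.305]
    - [0,0,0,0,0,0,-0.305]

```text
t: 11.6
eef_pos: [490.4, -111.0, 106.3]
tcp_rot: [-2.075, 1.57, 1.01]
ft_force: [0.9, 5.4, 4.5]
opening: 0.379
```

```bash
python3 snap.py w10 wrist; 
python3 crop.py c10 w9 w10
```

```text
11.6 [ 490.439 -111.048  106.288] [-2.075  1.57   1.01 ] [-0.056 -0.998 -0.001] [0.884 5.375 4.451] 0.37893945165368603 [-0.355  0.47   1.969  0.001  0.702  1.271]
```

View pics/c10.png

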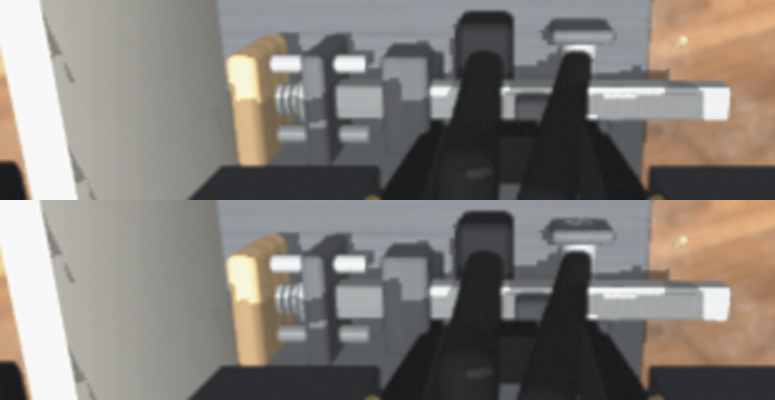

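Emit:
move_arm:
  targets:
    - [0,0.0015,0,0,0,0,0.6]
    - [0,0.0015,0,0,0,0,0.6]
    - [0,0.0015,0,0,0,0,0.6]
    - [0,0.0015,0,0,0,0,0.6]
    - [0,0.0015,0,0,0,0,0.6]
    - [0,0.0015,0,0,0,0,0.6]

```text
t: 12.25
eef_pos: [490.0, -110.1, 106.0]
tcp_rot: [-0.395, 1.57, 2.692]
ft_force: [-0.1, -0.1, -0.3]
opening: 0.784
```

Emit:
move_arm:
  targets:
    - [0,0,0,0,0,0,-0.305]
    - [0,0,0,0,0,0,-0.305]
    - [0,0,0,0,0,0,-0.305]
    - [0,0,0,0,0,0,-0.305]
    - [0,0,0,0,0,0,-0.305]
    - [0,0,0,0,0,0,-0.305]
    - [0,0,0,0,0,0,-0.305]

```text
t: 12.95
eef_pos: [490.2, -110.9, 106.1]
tcp_rot: [1.768, 1.57, -1.429]
ft_force: [-2.1, -8.3, -2.0]
opening: 0.377
```

```bash
python3 snap.py w11 wrist; 
python3 crop.py c11 w10 w11
```

```text
12.95 [ 490.238 -110.943  106.113] [ 1.768  1.57  -1.429] [-0.055 -0.998  0.001] [-2.122 -8.26  -1.973] 0.37717249604512754 [-0.354  0.47   1.97  -0.001  0.701  1.274]
```

View pics/c11.png

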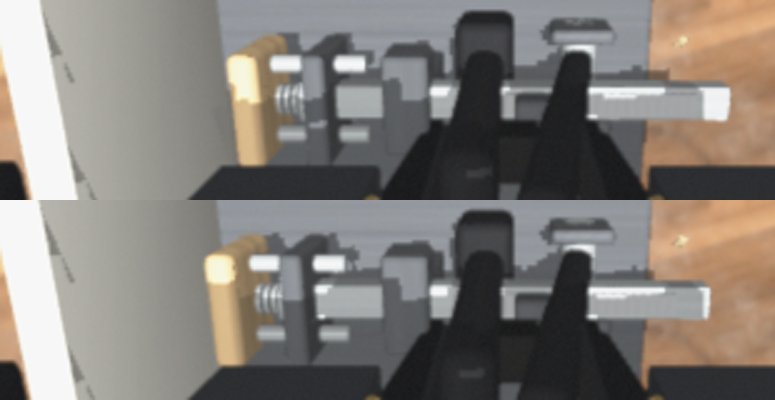

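Emit:
move_arm:
  targets:
    - [0,-0.0005,0,0,0,0,0.6]
    - [0,-0.0005,0,0,0,0,0.6]
    - [0,-0.0005,0,0,0,0,0.6]
    - [0,-0.0005,0,0,0,0,0.6]
    - [0,-0.0005,0,0,0,0,0.6]
    - [0,-0.0005,0,0,0,0,0.6]

```text
t: 13.6
eef_pos: [490.1, -110.5, 106.1]
tcp_rot: [-0.676, 1.571, 2.41]
ft_force: [-0.0, -0.7, -0.5]
opening: 0.784
```

Emit:
move_arm:
  targets:
    - [0,0,0,0,0,0,-0.305]
    - [0,0,0,0,0,0,-0.305]
    - [0,0,0,0,0,0,-0.305]
    - [0,0,0,0,0,0,-0.305]
    - [0,0,0,0,0,0,-0.305]
    - [0,0,0,0,0,0,-0.305]
    - [0,0,0,0,0,0,-0.305]

```text
t: 14.3
eef_pos: [490.3, -110.9, 106.1]
tcp_rot: [2.074, 1.57, -1.123]
ft_force: [-0.6, -5.2, -1.2]
opening: 0.377
```

```bash
python3 snap.py w12 wrist; 
python3 crop.py c12 w11 w12
```

```text
14.3 [ 490.264 -110.94   106.125] [ 2.074  1.57  -1.123] [-0.055 -0.998  0.   ] [-0.597 -5.23  -1.189] 0.37720937739252325 [-0.354  0.47   1.97  -0.     0.701  1.273]
```

View pics/c12.png

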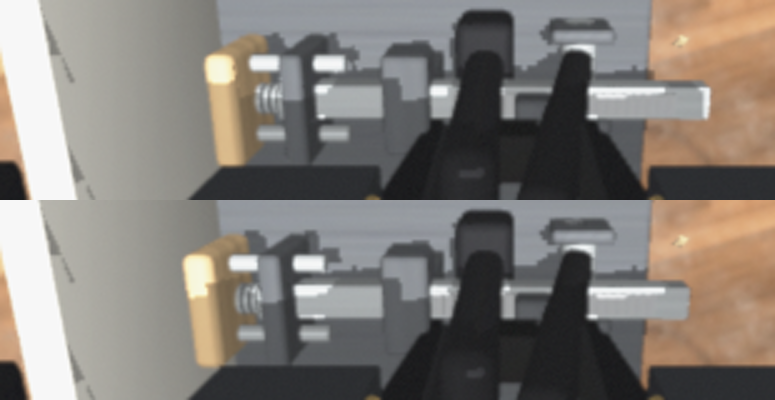

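Emit:
move_arm:
  targets:
    - [0,0,0,0,0,0,0.6]
    - [0,0,0,0,0,0,0.6]
    - [0,0,0,0,0,0,0.6]
    - [0,0,0,0,0,0,0.6]
    - [0,0,0,0,0,0,0.6]
    - [0,0,0,0,0,0,0.6]

```text
t: 14.95
eef_pos: [490.1, -110.5, 106.1]
tcp_rot: [-0.489, 1.57, 2.597]
ft_force: [-0.4, 0.8, -0.7]
opening: 0.786
```

Emit:
move_arm:
  targets:
    - [0,0,0,0,0,0,-0.305]
    - [0,0,0,0,0,0,-0.305]
    - [0,0,0,0,0,0,-0.305]
    - [0,0,0,0,0,0,-0.305]
    - [0,0,0,0,0,0,-0.305]
    - [0,0,0,0,0,0,-0.305]
    - [0,0,0,0,0,0,-0.305]

```text
t: 15.65
eef_pos: [490.2, -111.0, 106.1]
tcp_rot: [1.932, 1.57, -1.265]
ft_force: [-0.7, -5.5, 0.2]
opening: 0.379
```

```bash
python3 snap.py w13 wrist; 
python3 crop.py c13 w12 w13
```

```text
15.65 [ 490.236 -110.968  106.136] [ 1.932  1.57  -1.265] [-0.055 -0.998  0.   ] [-0.652 -5.52   0.197] 0.37902885920860985 [-0.354  0.47   1.97  -0.     0.701  1.273]
```

View pics/c13.png

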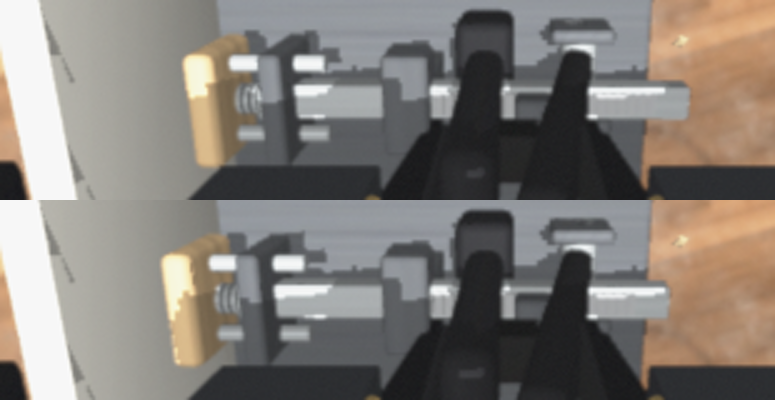

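View pics/w13.png

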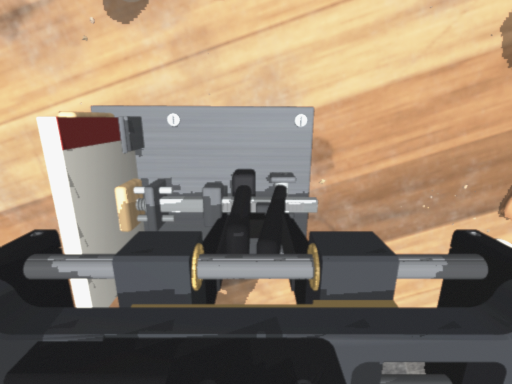

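```bash
python3 - <<'E'
from h import *
import pickle
np.set_printoptions(suppress=True,precision=1)
for n,u in [('w8',251),('w10',227.5),('w11',205),('w12',184),('w13',162.5)]:
    W=wristcam(pickle.load(open(f'pics/{n}.pkl','rb')))
    t={'w8':750,'w10':730,'w11':710,'w12':690,'w13':668.5}[n]
    print(n,px2w(*W,np.array([u,62])/2.5+[50,165],71)[0],px2w(*W,np.array([t,85])/2.5+[50,165],52)[0])
E
```

```text
w8 [513.4 -27.8  71. ] [ 490.6 -196.1   52. ]
w10 [513.6 -20.2  71. ] [ 490.8 -188.1   52. ]
w11 [513.9 -13.1  71. ] [ 491. -181.   52.]
w12 [514.2  -6.3  71. ] [ 491.4 -173.8   52. ]
w13 [514.6   0.5  71. ] [ 491.8 -166.3   52. ]
```

Emit:
move_arm:
  targets:
    - [0,0,0,0,0,0,0.6]
    - [0,0,0,0,0,0,0.6]
    - [0,0,0,0,0,0,0.6]
    - [0,0,0,0,0,0,0.6]
    - [0,0,0,0,0,0,0.6]
    - [0,0,0,0,0,0,0.6]

```text
t: 16.3
eef_pos: [490.1, -110.5, 106.1]
tcp_rot: [-0.545, 1.57, 2.541]
ft_force: [0.1, -0.0, 0.1]
opening: 0.787
```

Emit:
move_arm:
  targets:
    - [0,0,0,0,0,0,-0.305]
    - [0,0,0,0,0,0,-0.305]
    - [0,0,0,0,0,0,-0.305]
    - [0,0,0,0,0,0,-0.305]
    - [0,0,0,0,0,0,-0.305]
    - [0,0,0,0,0,0,-0.305]
    - [0,0,0,0,0,0,-0.305]

```text
t: 17.0
eef_pos: [490.3, -111.0, 106.1]
tcp_rot: [2.019, 1.57, -1.178]
ft_force: [-1.6, -5.3, -0.4]
opening: 0.377
```

```bash
python3 snap.py w14 wrist; 
python3 crop.py c14 w13 w14
```

```text
17.0 [ 490.252 -110.952  106.127] [ 2.019  1.57  -1.178] [-0.055 -0.998  0.   ] [-1.596 -5.294 -0.417] 0.3772056562435552 [-0.354  0.47   1.97  -0.     0.701  1.273]
```

View pics/c14.png

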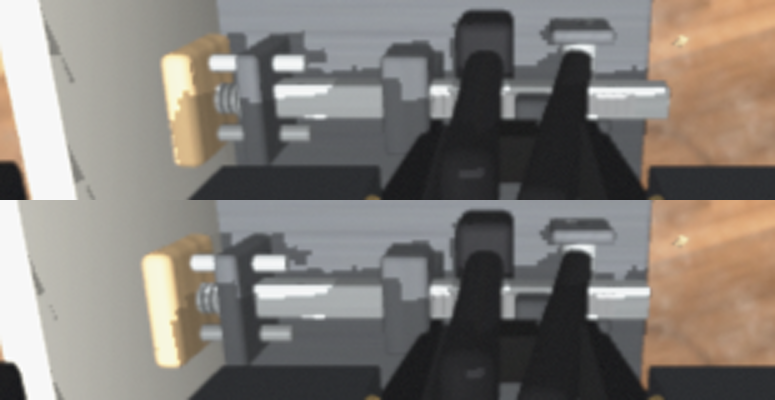

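View pics/w14.png

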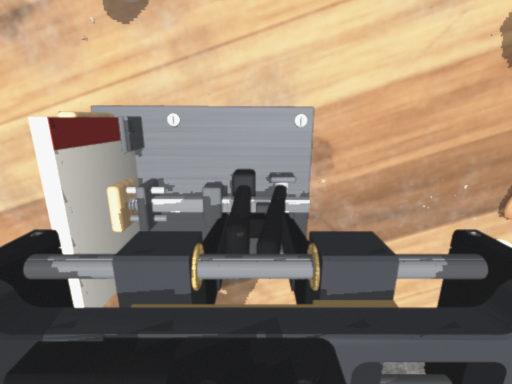

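```bash
python3 - <<'E'
import cv2
o=[cv2.resize(cv2.imread(f"pics/{n}.png")[100:235,20:180],None,fx=2.4,fy=3.6,interpolation=cv2.INTER_CUBIC) for n in ('w13','w14')]
cv2.imwrite("pics/d14.png",cv2.hconcat(o))
from h import *
import pickle
np.set_printoptions(suppress=True,precision=1)
W=wristcam(pickle.load(open('pics/w14.pkl','rb')))
print(px2w(*W,np.array([143,62])/2.5+[50,165],71)[0],px2w(*W,np.array([649,85])/2.5+[50,165],52)[0])
E
```

```text
[514.9   6.8  71. ] [ 492.2 -159.3   52. ]
```

View pics/d14.png

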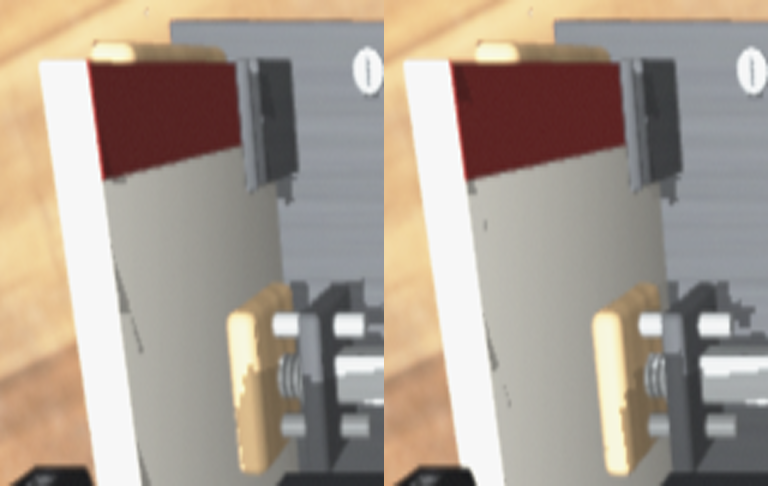

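Emit:
move_arm:
  targets:
    - [0,0,0,0,0,0,0.6]
    - [0,0,0,0,0,0,0.6]
    - [0,0,0,0,0,0,0.6]
    - [0,0,0,0,0,0,0.6]
    - [0,0,0,0,0,0,0.6]
    - [0,0,0,0,0,0,0.6]

```text
t: 17.65
eef_pos: [490.1, -110.5, 106.1]
tcp_rot: [-0.594, 1.57, 2.492]
ft_force: [-0.1, -0.6, 0.5]
opening: 0.786
```

Emit:
move_arm:
  targets:
    - [0,0,0,0,0,0,-0.05]
    - [0,0,0,0,0,0,-0.05]
    - [0,0,0,0,0,0,-0.05]
    - [0,0,0,0,0,0,-0.05]
    - [0,0,0,0,0,0,-0.05]
    - [0,0,0,0,0,0,-0.05]

```text
t: 18.25
eef_pos: [490.3, -111.1, 106.3]
tcp_rot: [2.012, 1.57, -1.185]
ft_force: [-2.4, -6.0, 2.0]
opening: 0.476
```

```bash
python3 snap.py w15 wrist; 
python3 crop.py c15 w14 w15
```

```text
18.25 [ 490.267 -111.14   106.266] [ 2.012  1.57  -1.185] [-0.055 -0.998  0.001] [-2.361 -5.978  1.982] 0.47609504150515985 [-0.354  0.47   1.97  -0.001  0.701  1.272]
```

View pics/c15.png

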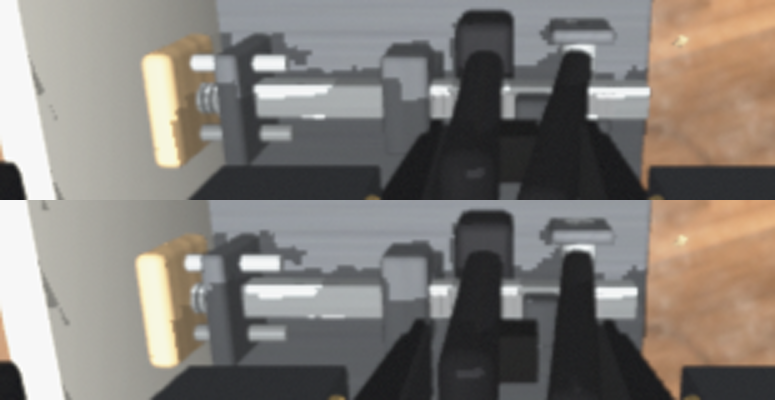

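Emit:
move_arm:
  targets:
    - [0,0,0,0,0,0,-0.15]
    - [0,0,0,0,0,0,-0.25]
    - [0,0,0,0,0,0,-0.305]
    - [0,0,0,0,0,0,-0.305]
    - [0,0,0,0,0,0,-0.305]

```text
t: 18.8
eef_pos: [490.2, -111.0, 106.1]
tcp_rot: [1.823, 1.57, -1.374]
ft_force: [-0.1, -6.3, -1.3]
opening: 0.379
```

```bash
python3 snap.py w16 wrist; 
python3 crop.py c16 w14 w15 w16
```

```text
18.8 [ 490.228 -110.956  106.104] [ 1.823  1.57  -1.374] [-0.055 -0.998  0.   ] [-0.074 -6.344 -1.286] 0.3793705985030149 [-0.354  0.47   1.97  -0.001  0.701  1.273]
```

View pics/c16.png

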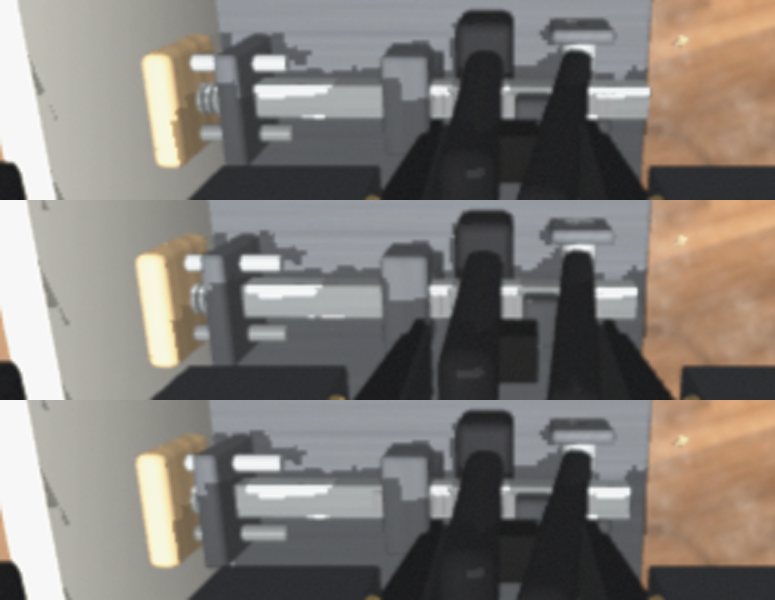

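View pics/w16.png

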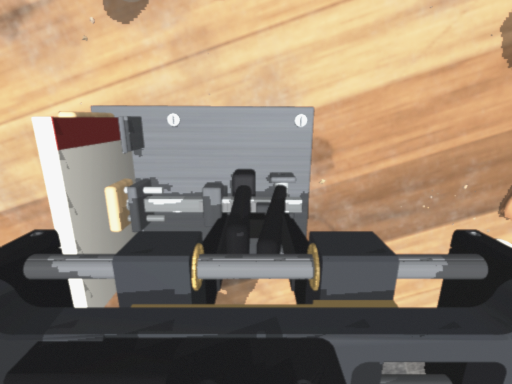

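Emit:
move_arm:
  targets:
    - [0,0,0,0,0,0,-0.305]
    - [0,0,0,0,0,0,-0.305]
    - [0,0,0,0,0,0,-0.305]
    - [0,0,0,0,0,0,-0.305]
    - [0,0,0,0,0,0,-0.305]

```text
t: 19.35
eef_pos: [490.3, -111.0, 106.1]
tcp_rot: [1.941, 1.57, -1.256]
ft_force: [-1.4, -5.4, -1.8]
opening: 0.377
```

```bash
python3 snap.py w17 wrist; python3 snap.py t17 top;
python3 crop.py c17 w16 w17; python3 - <<'E'
from h import *
import pickle,cv2
np.set_printoptions(suppress=True,precision=1)
d=cv2.absdiff(cv2.imread('pics/w16.png'),cv2.imread('pics/w17.png')); print(d.mean(),d.max())
a=cv2.imread("pics/w17.png")[100:240,20:180]
cv2.imwrite("pics/d17.png",cv2.resize(a,None,fx=4,fy=4,interpolation=cv2.INTER_CUBIC))
E
```

```text
19.35 [ 490.261 -110.978  106.111] [ 1.941  1.57  -1.256] [-0.055 -0.998  0.   ] [-1.441 -5.381 -1.815] 0.37720509419905296 [-0.354  0.47   1.97  -0.001  0.701  1.273]
19.4 [ 490.246 -110.97   106.127] [ 1.893  1.57  -1.304] [-0.055 -0.998  0.   ] [-0.369 -4.655 -2.009] 0.37780072328266245 [-0.354  0.47   1.97  -0.001  0.701  1.273]
0.6077643500434028 37
```

View pics/d17.png

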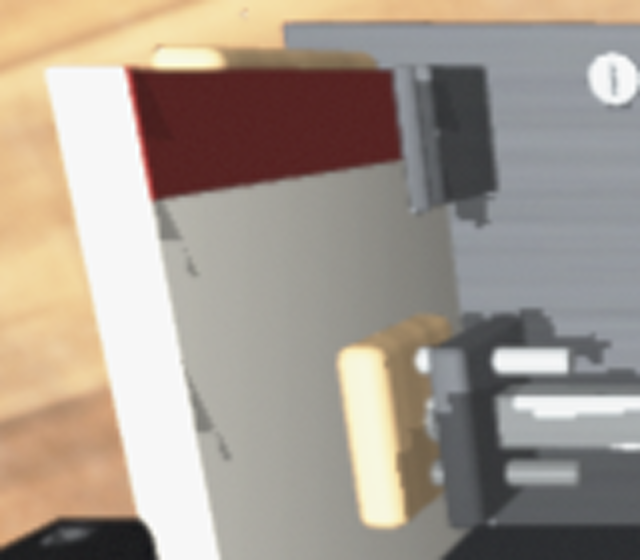

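View pics/t17.png

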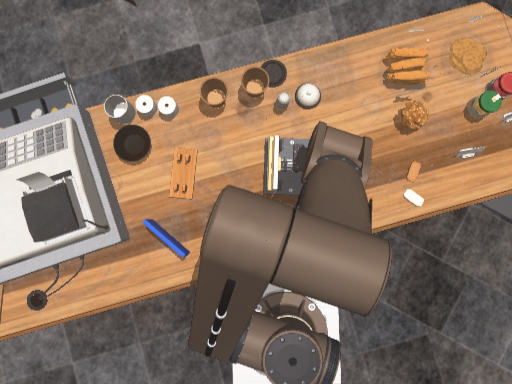

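```bash
python3 - <<'E'
from h import *
import pickle
np.set_printoptions(suppress=True,precision=1)
W=wristcam(pickle.load(open('pics/w17.pkl','rb')))
print(px2w(*W,np.array([(48,68),(128,68),(140,515),(205,520)])/4+[20,100],112))
from cell import job_done,state
print(state()['t']); print(job_done())
E
```

```text
[[571.9  18.2 112. ]
 [571.3   6.3 112. ]
 [500.   22.7 112. ]
 [498.5  12.1 112. ]]
19.45
the job is handed in; nothing more can be done
None
```

I put the pad on its long edge in the clamp slot, let it go, and pumped the trigger six times. The job was handed in at about 19.5 s with the trigger still held squeezed; no verdict comes back.

What the last checks showed:
- **Pad position:** it stands upright against the anvil. Its centre is at about x 496.6 mm, against about 496.5 mm for the slot. The midline of its top edge is at y ≈ 17 mm at the slot, about 2 mm to +y of the slot's middle. I felt the base when lowering it (about 5 N on the wrist). The jaw then shifted the pad's top about 5 mm before it settled on the anvil, and I did not re-measure the height of its foot.
- **Jaw pressure:** the sprung face is pushed back about 5 mm, read from the wrist pictures (gap 75 to 60 px in the enlarged crop). At the given spring rate that is about 3.4 N; I had no direct reading of the jaw force. Two pictures about 0.5 s apart were nearly identical, so it was at rest.
- **Trigger:** the fingers stayed on it at 36 mm opening, with about 5 N net on the wrist. They stopped there, short of the 33 mm I had set, so the finger opening does not confirm that the trigger was fully on its stop.
- **Bystanders:** the last top view shows no visible change in the things it could see. The arm hid the espresso cup and the stapler in that view, so I did not check those two at the end.

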